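# Straighten the books and slide the bookend into its catch

## Robot

A 7-joint arm with a two-finger parallel gripper is mounted at the origin on the work surface. World frame = base frame: x ahead of the robot, y to its left, z up, the work surface at z = 0. Lengths are in m, angles in rad, forces in N, time in s.
With the tool pointing down it reaches from about 0.4 to 0.85 m from the base axis. Payload 4.5 kg.
Tool frame: the origin (TCP) lies at the very end of the fingers, on their centre line; the grasp point (between the pads) lies 19 mm behind it; z points along the fingers, y is the line along which they close (so a half turn about z gives the same grasp; the last joint's range is limited). The gripper opens to 88 mm and grips with 3 to 60 N. Pads are 18 mm wide; open, the fingers measure 123 mm over their backs; the gripper's body (75 mm by 187 mm) begins 45 mm behind the grasp point.
Start: joints at [-1.233, 0.689, -0.195, 1.565, 0.157, 0.902, -0.215], TCP at [0.187, 0.596, 0.21] pointing down, gripper open.
Joint ranges: [-3.01, 3.01], [-0.46, 2.08], [-1.47, 1.51], [0.13, 2.56], [-1, 4.14], [0.04, 2.09], [-2.66, 2.66]. Speed limits (rad/s): [2.57, 2.57, 3.14, 3.14, 3.14, 3.14, 3.14].

## Interface

Orientations are given as a rotation vector (axis times angle).
In Python, from workcell import ctrl gives the robot as it stands.
- The arm moves only by the tool move_arm, never from a script. Its argument "targets" is text: rows parted by semicolons, each of 4 numbers parted by spaces: the shift along the tool's x, y, z in mm, then the turn about the tool's z in degrees. In form: x y z turn; .... A call has 1 to 8 rows; each row shifts and turns the commanded pose from where the row before left it, along the tool's axes as they then stand; what a row does not reach is not made up. A row lasts 1/12 s, in which the tool goes at most 41.7 mm and 7.16 degrees, less where a joint would pass 70% of its speed; a pose out of reach is approached as far as the arm can. A call with a gripper value outside its range is refused whole. "claw" is the gripper's target within -1 to 1 (shut at 1, half-way at 0, fully open at -1), set as the call begins (left out, the last holds). The fingers move at their own pace and stop on an object; "grip_force" is the grip in N (left out, the last holds). Time passes only in rows, so rows that do not move let the fingers close. It gives the time, the measured TCP pose, the force, the opening and the grip force at its end, in the units of the state.
- ctrl.get_obs(): the state, without advancing time (a new reading comes with each control period).
- ctrl.read_camera(name): name is "side" or "top"; returns a dict with "color" (384x512x3 uint8, red, green, blue), "intrinsics" (3x3 intrinsics, pixels), "extrinsics" (4x4, takes a point from world to camera coordinates). Camera axes: x right, y down, z forward; pixel columns grow to the right and rows downward; lengths in m; the calibration is good to about 2 mm. A picture is of the moment at which its call begins. There is no depth.
- ctrl.finish_job(): hands the job in; it is judged then, once.
The state is a dict: "t": time; "q": joint angles; "joint_vel": joint speeds; "tau": joint torques, N m; "position": TCP position; "orientation": TCP orientation; "force": force on the tool from outside, world axes, zero at the start; "moment": the same for the moment, N m; "finger_gap": finger opening in m; "grasp_force": force on a finger pad.
Only numpy, scipy, OpenCV 4.12 (cv2) and the standard library are available. Lean on these libraries where they do the work, as an engineer would, in place of code of your own. Each camera call takes 0.05 s, during which the arm holds its last target. There are 200 camera calls.

## Task

Tidy the book rack with your fingertips only. First push the one book that sticks out back into the row until it meets the rack's back board, then push the sliding bookend from its outer side towards the books until its spring pin drops into the catch on the rail, without forcing it past, and come away. Grip or lift nothing, keep off the bookend's felt side, and leave everything else, the other two books included, where it stands.

Things in the scene. Friction and masses are not known exactly. Their poses are not given: they have to be found in the camera images.
- rack: Fixed beech book rack. Origin: centre of the underside of its base board (170 x, 440 y, 18 mm thick), on the table. x points away from the robot (yaw -0.3 to 0.2), y along the rack towards the books. Back board: front face at x = +67 mm, top 78 mm above the table, with a steel rail up to 84 mm. End panel at y = +206 to +220, top 106 mm; the -y end and the front are open.
- bookend (a joint): Slide of the bookend along rack +y, in m: 0 = plate centred at rack y = -170 mm, grows towards the books (max 0.30). Friction about 1.5 N. Plain brown wooden plate across the rack, 14 mm thick (y), rack x -55 to +60 mm, 22 to 150 mm above the table. Behind x = +58 mm it carries, on the outer side, a block over the rail with the spring pin.
- bookend_outer (a point): The middle of the bookend's outer face (the flat face away from the books, looking to the rack's -y), at rack x = 0 and 90 mm above the table: the place to push, towards the rack's +y. The plate's centre is 7 mm further in +y. Moves with the bookend.
- felt (a point): Middle of the grey felt sheet (3 mm thick) that covers the bookend's side towards the books; this point is 17 mm in rack y from the outer face, 90 mm above the table. Not to be touched.
- pin_axis (a point): Where the lower tip of the spring pin is when down: 84.5 mm above the table over the rail (rack x = 75 mm), 15 mm behind (rack -y of) the bookend's outer face. Moves along with the bookend but not up and down.
- pin (a joint): Rise of the spring pin in m: 0 = down. A vertical 9 mm steel pin with a black 18 mm knob on top (top 142 mm above the table), through the block at the bookend's rear, pressed down by a spring (3 N, 0.4 N per mm more). It rides up about 2 mm over the catch's first bar and drops back to 0 in the catch. Leave the knob alone.
- catch: Steel catch on the rail, 34 mm long: two round bars across it, a groove between. Origin: mid-groove, on the rail top (84 mm above the table); axes as the rack's. Bar 1 (8 mm to -y, 2.6 mm high) takes 4 to 7 N of push to ride over, then the force dips as the pin drops in (bookend joint = catch's rack y + 0.192; play 1 mm). Bar 2 (8 mm to +y, 4.4 mm high) holds up to about 12 N.
- book_out: White standing hardback sticking out towards the robot, middle of three: 110 (x) x 38 (y) x 130 mm high, about 0.27 kg, loose. Origin: centre of its underside, on the base board (18 mm above the table); spine face 55 mm to -x. Home, its origin is at rack x = +12 mm; it starts 28 to 40 mm short. Push lower than the back board's top (78 mm above the table), or it may tip.
- book_near: Bystander: blue book, 30 mm thick, 110 x 130 mm, loose, next to book_out on the bookend's side with a 3 mm gap, already home. With the pin in the catch the felt stays about 8 mm from it. Origin: centre of its underside.
- book_far: Bystander: grey book, 28 mm thick, 110 x 124 mm high, loose, on book_out's other side, 3 mm gap, already home. Origin: centre of its underside.
- cactus: Bystander: cactus in a white pot, 62 mm across, 122 mm high, behind the rack. Origin: centre of its underside.
- candle: Bystander: white ceramic candle pot, 54 mm across, 48 mm high, in front of the rack on the bookend's half. Origin: centre of its underside.
- box_round: Bystander: dark turned wooden lidded box, 84 mm across, 78 mm high, behind the rack. Origin: centre of its underside.
- vase: Bystander: turned wooden vase, 120 mm across, 150 mm high, at the left of the table. Origin: centre of its underside.
- bowl: Bystander: wooden bowl, 170 mm across, 50 mm high, at the right of the table. Origin: centre of its underside.
- mug: Bystander: blue mug, 76 mm across, 88 mm high, at the left near the robot. Origin: centre of its underside.
Things that resemble listed ones, but are neither listed nor needed, are in the scene too. What is shaped like the book_out but orange is not meant.

How it is judged:
By the outcome, as a careful person would: the job done as asked, in the order asked, and still so for the second after the job is handed in, with the robot touching nothing.
It also fails if it takes over 53 s, if anything falls off the work surface, if the arm or the gripper's body presses on something with over 40 N, if the wrist force passes 120 N, or if a joint passes its speed limit or range.

## Working session

There is one attempt and no reset: what is moved stays moved. The work goes in short steps, Python scripts to look and compute and a tool call to move; the robot and the scene stay as the last step left them, time stands still between calls to the robot, and variables do not carry over. Pictures are saved under pics/ and viewed, at most 10 in all, crops included, and the job is handed in when it is done.

Besides the shell and the picture viewer there is one more tool, called after "Emit:" as a command line: name --argument value ..., lists and objects as JSON in quotes. move_arm: Moves the arm, as the interface text tells. Its arguments: {"type":"object","properties":{"targets":{"type":"string"},"claw":{"type":"number"},"grip_force":{"type":"number"}},"required":["targets"]}

```bash
ls; mkdir -p pics
python3 - <<'E'
from workcell import ctrl
import cv2,numpy as np
for n in("top","side"):
    c=ctrl.read_camera(n); np.savez(n+".npz",**c); cv2.imwrite(f"pics/{n}0.png",cv2.resize(c["color"][:,:,::-1],(800,600),interpolation=cv2.INTER_CUBIC))
    print(n,c["intrinsics"].tolist(),c["extrinsics"].round(4).tolist())
print(ctrl.get_obs())
E
```

```text
pics
top [[489.95790493726133, 0.0, 265.76479628817106], [0.0, 489.95790493726133, 201.20897736508243], [0.0, 0.0, 1.0]] [[0.0096, -0.9998, 0.0148, -0.0333], [-0.995, -0.011, -0.0992, 0.5496], [0.0994, -0.0138, -0.995, 1.6576], [0.0, 0.0, 0.0, 1.0]]
side [[442.5390049383813, 0.0, 256.95936579401706], [0.0, 442.5390049383813, 186.50835547995598], [0.0, 0.0, 1.0]] [[0.9956, -0.0923, -0.0131, -0.544], [-0.0787, -0.7562, -0.6496, 0.0876], [0.0501, 0.6478, -0.7602, 1.6605], [0.0, 0.0, 0.0, 1.0]]
{'t': 0.1, 'q': array([-1.23318773,  0.68986553, -0.19448274,  1.56619984,  0.15735885,
        0.90251578, -0.21510488]), 'joint_vel': array([-7.57735604e-04, -1.34218245e-03, -6.61157488e-04, -4.49425517e-03,
        4.84922253e-06, -2.18948425e-04, -6.83918998e-06]), 'tau': array([-3.63725791e-03, -5.28503358e+01, -1.27172906e+00, -1.53835452e+01,
       -5.25522628e-02,  1.98185146e-03,  4.21130437e-05]), 'position': array([0.18687687, 0.59578862, 0.20972164]), 'orientation': array([-4.75265033e-01, -3.10538144e+00,  2.50523460e-03]), 'force': array([-0.53908334,  0.32387182, -1.13307786]), 'moment': array([ 0.00768548,  0.02542987, -0.03900106]), 'grasp_force': 0.0, 'finger_gap': 0.08818823753263388}
```

View pics/top0.png

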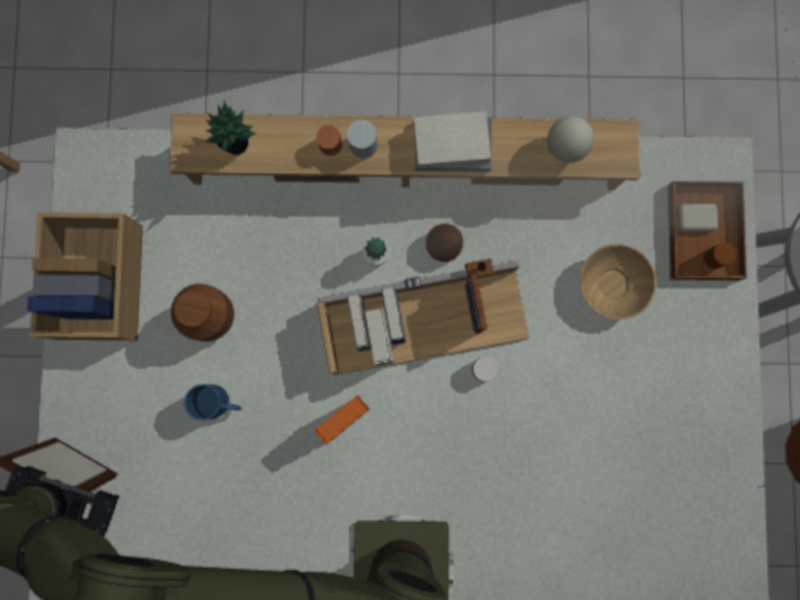

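View pics/side0.png

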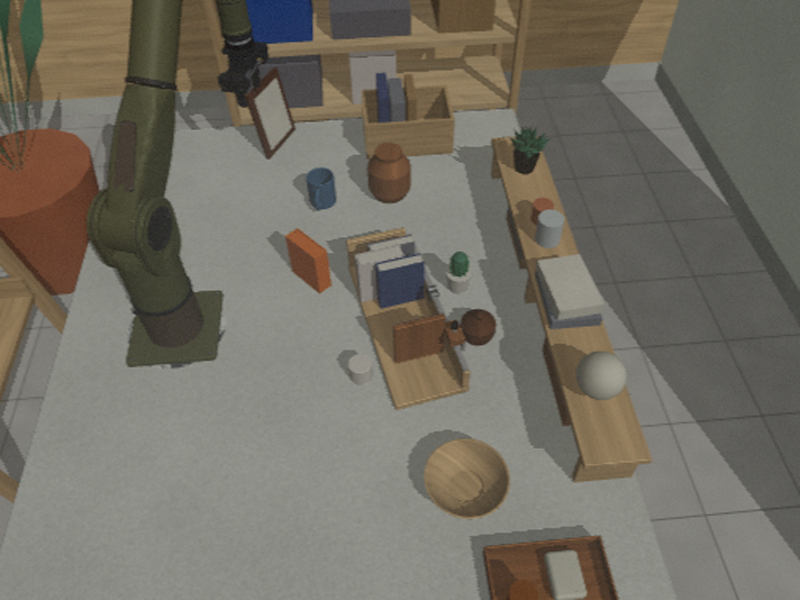

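The top picture shows the rack around (425,315), with the white middle book sticking out at (378,335). The blue book is at (393,315), the grey one at (357,322) and the bookend at (476,300). The candle (485,370) and the orange decoy (342,420) stand in front of the rack. Next is a close crop to check the choice and get corners.

Run:
```python
import cv2,numpy as np
a=np.load("top.npz")["color"]; b=np.load("side.npz")["color"]
f=lambda im,x,y,w,h,s:cv2.resize(im[y:y+h,x:x+w],None,fx=s,fy=s,interpolation=cv2.INTER_CUBIC)
A=f(a,195,155,150,95,5.3)
cv2.imwrite("pics/topc.png",np.clip(A[:,:,::-1]*1.5,0,255))
B=f(b,180,140,130,125,4.8)
cv2.imwrite("pics/sidec.png",np.clip(B[:,:,::-1]*1.4,0,255)); print(A.shape,B.shape)
```

```text
(504, 795, 3) (600, 624, 3)[ WARN:0@0.107] global loadsave.cpp:1063 imwrite_ Unsupported depth image for selected encoder is fallbacked to CV_8U.
```

View pics/topc.png

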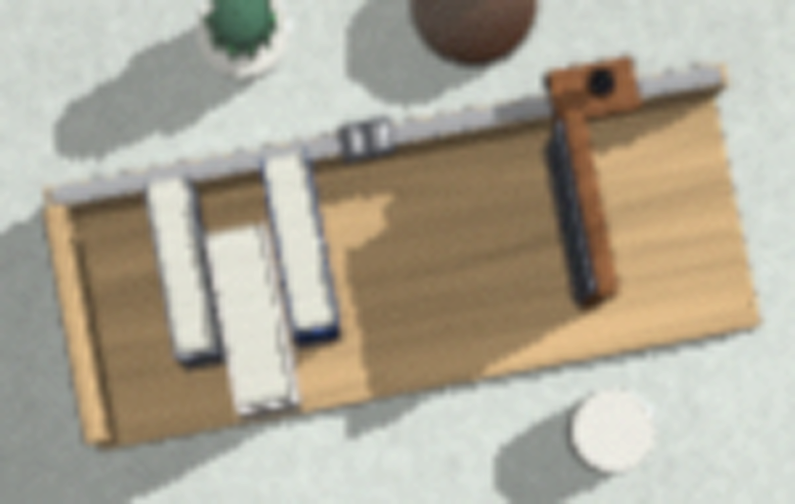

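View pics/sidec.png

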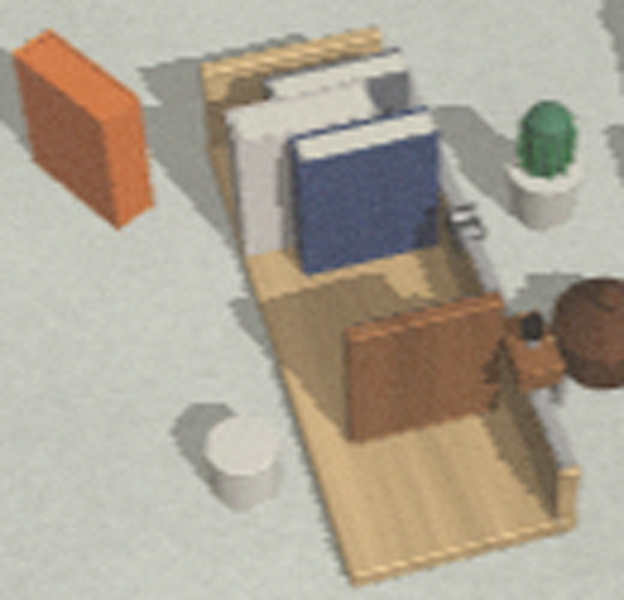

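Confirmed: book_out is the white middle book, its top spanning crop (207,235) to (298,402). Its decoys are the orange book and the white-paged neighbours. The side crop shows bookend, catch and books as described. Now the poses.

```bash
cat > h.py <<'E'
import numpy as np
def ray(name,uv,z,c=None):
    c=c or np.load(f"{name}.npz"); K,E=c["intrinsics"],c["extrinsics"]
    R,t=E[:3,:3],E[:3,3]; o=-R.T@t; d=R.T@np.linalg.inv(K)@[*uv,1]
    return (o+d*(z-o[2])/d[2])
tc=lambda x,y:((x+.5)/5.3+195-.5,(y+.5)/5.3+155-.5)
sc=lambda x,y:((x+.5)/4.8+180-.5,(y+.5)/4.8+140-.5)
E
python3 - <<'E'
from h import *
from scipy.optimize import least_squares
P=[("top",tc(760,323),.018,-.085,-.22),("top",tc(92,447),.106,-.085,.22),("side",sc(355,582),.018-.018,-.085,-.22),
("side",sc(577,527),0,.085,-.22),("side",sc(204,66),.106,-.085,.22)]
W=np.array([ray(n,u,z)[:2] for n,u,z,*_ in P]); L=np.array([p[3:] for p in P])
Rt=lambda a:np.array([[np.cos(a),-np.sin(a)],[np.sin(a),np.cos(a)]])
s=least_squares(lambda p:(L@Rt(p[2]).T+p[:2]-W).ravel(),[.5,0,0]); p=s.x
print("rack",p.round(4),"res mm",(s.fun.reshape(-1,2)*1e3).round(1).tolist())
np.save("rack.npy",p)
def r(n,u,z): w=ray(n,u,z)[:2]; return w.round(4).tolist(),((Rt(p[2]).T@(w-p[:2]))*1e3).round(1).tolist()
for k,n,u,z in [("book fl","top",tc(236,413),.148),("book fr","top",tc(298,403),.148),("book bl","top",tc(207,235),.148),("book br","top",tc(263,226),.148),
("blue fr","top",tc(338,335),.148),("grey fl","top",tc(180,362),.142),("catch","top",tc(365,138),.086),("catch s","side",sc(466,222),.086),
("plate of","top",tc(617,292),.15),("plate ff felt","top",tc(580,303),.15),("plate s of","side",sc(350,328),.15),("plate s back","side",sc(500,296),.15),("knob","top",tc(601,82),.142),("candle","top",tc(613,430),.048),
("base bl","top",tc(724,66),.081)]: print(k,*r(n,u,z))
E
```

```text
rack [ 0.5475 -0.0464  0.1988] res mm [[3.7, -0.9], [3.7, 5.4], [-1.8, -6.3], [1.0, -2.2], [-6.5, 4.0]]
book fl [0.4372, 0.0575] [-87.5, 123.6]
book fr [0.4436, 0.0205] [-88.6, 86.1]
book bl [0.544, 0.0765] [20.9, 121.2]
book br [0.5499, 0.0429] [20.0, 87.1]
blue fr [0.4846, -0.003] [-53.1, 55.0]
grey fl [0.4677, 0.0918] [-50.9, 151.3]
catch [0.6129, -0.0185] [69.7, 14.4]
catch s [0.6179, -0.0192] [74.5, 12.7]
plate of [0.5121, -0.1705] [-59.1, -114.6]
plate ff felt [0.5052, -0.1482] [-61.5, -91.4]
plate s of [0.5186, -0.161] [-50.9, -106.7]
plate s back [0.6253, -0.1436] [57.2, -110.7]
knob [0.6411, -0.1615] [69.0, -131.3]
candle [0.4323, -0.1788] [-139.0, -107.1]
base bl [0.6623, -0.2457] [73.3, -218.1]
```

```bash
cat >> h.py <<'E'
from scipy.spatial.transform import Rotation
def plan(tx,ty,tz,yaw=None):
    from workcell import ctrl
    o=ctrl.get_obs(); R=Rotation.from_rotvec(o["orientation"]).as_matrix()
    print("tool x",R[:,0].round(3),"y",R[:,1].round(3),"z",R[:,2].round(4),"yaw_x",np.degrees(np.arctan2(R[1,0],R[0,0])).round(2))
    print("d tool mm",(R.T@(np.array([tx,ty,tz])-o["position"])*1e3).round(1),"F",o["force"].round(2),"t",o["t"],"gap",o["finger_gap"])
E
python3 - <<'E'
from h import *
c,s=np.cos(.195),np.sin(.195)
bf=np.array([.4404,.039])
print(bf-.034*np.array([c,s]))
print(ray("top",(368*.64,400*.64),.13), ray("top",(318*.64,438*.64),.13))
plan(*(bf-.034*np.array([c,s])),.21)
E
```

```text
[0.40704438 0.03241194]
[0.36292212 0.06857789 0.13      ] [0.28529923 0.16880463 0.13      ]
tool x [-0.954  0.299 -0.   ] y [ 0.299  0.954 -0.002] z [-3.0e-04 -1.6e-03 -1.0e+00] yaw_x 162.6
d tool mm [-378.6 -471.7    0.5] F [-0.54  0.32 -1.13] t 0.1 gap 0.08818823753263388
```

Emit:
move_arm --targets "0 0 0 -7.15; 0 0 0 -7.15; 0 0 0 -7.15; 0 0 0 -7.15; -26 -20 0 0; -26 -25 0 0; -26 -30 0 0; -26 -30 0 0" --claw 1 --grip_force 3

```text
t: 0.77
position: [0.3102, 0.5125, 0.2099]
orientation: [0.308, -3.126, 0.001]
force: [0.1, -0.9, 0.3]
finger_gap: 0.037
grasp_force: 0.0
```

Emit:
move_arm --targets "0 -30 0 0; 0 -30 0 0; 0 -30 0 0; 0 -30 0 0; 0 -30 0 0; 0 -30 0 0; 0 -30 0 0; 0 -30 0 0"

```text
t: 1.43
position: [0.3559, 0.2765, 0.2103]
orientation: [0.307, -3.126, 0.001]
force: [1.0, -0.5, 0.6]
finger_gap: 0.0003
grasp_force: 0.0
```

Emit:
move_arm --targets "0 -30 0 0; 0 -30 0 0; 0 -30 0 0; 0 -30 0 0; 0 -30 0 0; 0 -30 0 0; 0 -30 0 0; 0 -20 0 0"

```text
t: 2.1
position: [0.4004, 0.0494, 0.2102]
orientation: [0.302, -3.126, 0.002]
force: [1.1, 0.0, 1.3]
finger_gap: 0.0004
grasp_force: 0.0
```

Run:
```python
from h import *
plan(.407,.0324,.0865)
```

```text
tool x [-0.982 -0.191  0.001] y [-0.191  0.982 -0.001] z [-0.001  -0.0014 -1.    ] yaw_x -168.97
d tool mm [ -3.4 -17.8 123.7] F [1.08 0.03 1.27] t 2.1 gap 0.0004198299021138819
```

Emit:
move_arm --targets "-2 -5 0 0; 0 -3 20 0; 0 0 30 0; 0 0 30 0; 0 0 25 0; 0 0 12 0; 0 0 0 0; 0 0 0 0"

```text
t: 2.77
position: [0.4038, 0.0461, 0.0931]
orientation: [0.309, -3.125, -0.0]
force: [0.3, -0.2, 0.3]
finger_gap: 0.0005
grasp_force: 0.0
```

Run:
```python
from h import *
plan(.407,.0324,.0865)
from workcell import ctrl
import cv2
for n,(x,y,w,h) in (("top",(195,155,150,110)),("side",(180,90,130,110))):
    c=ctrl.read_camera(n); im=c["color"][y:y+h,x:x+w]
    cv2.imwrite(f"pics/{n}1.png",np.clip(cv2.resize(im,(600,int(h*600/w)),interpolation=cv2.INTER_CUBIC)[:,:,::-1]*1.4,0,255).astype(np.uint8))
a=cv2.imread("pics/top1.png");b=cv2.imread("pics/side1.png")
b=cv2.resize(b,(350,int(b.shape[0]*350/600)));o=np.zeros((440,800,3),np.uint8)
a=cv2.resize(a,(450,330));o[:330,:450]=a;o[:b.shape[0],450:]=b[:, :350];cv2.imwrite("pics/both1.png",o)
```

```text
tool x [-0.981 -0.196  0.001] y [-0.196  0.981  0.   ] z [-0.0014 -0.     -1.    ] yaw_x -168.71
d tool mm [ -0.5 -14.    6.6] F [ 0.27 -0.21  0.29] t 2.7667 gap 0.0005060073228572309
```

View pics/both1.png

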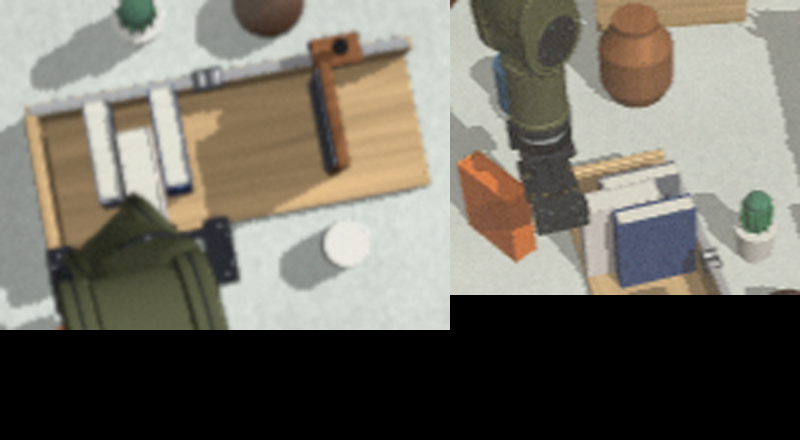

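The crops show the shut gripper just in front of the white book, but about 14 mm too far towards the grey book. I'll correct that, lower it, and then push slowly.

Emit:
move_arm --targets "0 -7 3 0; 0 -7 3 0; 0 0 0 0; -5 0 0 0; -5 0 0 0; -5 0 0 0; -3 0 0 0; 0 0 0 0"

```text
t: 3.53
position: [0.4259, 0.0355, 0.0875]
orientation: [-0.307, 3.125, 0.001]
force: [0.3, -0.7, 0.4]
finger_gap: 0.0005
grasp_force: 0.0
```

Run:
```python
from h import *
plan(.4404,.039,.0865)
```

```text
tool x [-0.981 -0.194 -0.002] y [-0.194  0.981  0.001] z [ 0.0016  0.001  -1.    ] yaw_x -168.8
d tool mm [-14.9   0.6   1. ] F [ 0.29 -0.67  0.41] t 3.5333 gap 0.0004914074464130525
```

Emit:
move_arm --targets "-2 0 0 0; -2 0 0 0; -2 0 0 0; -2 0 0 0; -2 0 0 0; -2 0 0 0; -2 0 0 0; -2 0 0 0"

```text
t: 4.2
position: [0.4399, 0.0378, 0.0873]
orientation: [0.306, -3.126, 0.0]
force: [-1.9, -0.7, 1.4]
finger_gap: 0.0004
grasp_force: 0.9
```

Emit:
move_arm --targets "-2 0 0 0; -2 0 0 0; -2 0 0 0; -2 0 0 0; -2 0 0 0; -2 0 0 0; -2 0 0 0; -2 0 0 0"

```text
t: 4.87
position: [0.4561, 0.0411, 0.0874]
orientation: [-0.306, 3.127, 0.0]
force: [-1.1, -0.0, -0.1]
finger_gap: 0.0009
grasp_force: 0.7
```

Run:
```python
from h import *
plan(.4404,.039,.0865)
from workcell import ctrl
import cv2
o=np.zeros((500,800,3),np.uint8)
for n,(x,y,w,h),k in (("top",(195,155,150,110),0),("side",(180,120,100,100),1)):
    im=ctrl.read_camera(n)["color"][y:y+h,x:x+w]; s=400/w
    im=np.clip(cv2.resize(im,(400,int(h*s)),interpolation=cv2.INTER_CUBIC)[:,:,::-1]*1.4,0,255)
    o[:im.shape[0],400*k:400*k+400]=im
cv2.imwrite("pics/both2.png",o)
```

```text
tool x [-0.981 -0.194 -0.   ] y [-0.194  0.981  0.   ] z [ 0.e+00  1.e-04 -1.e+00] yaw_x -168.81
d tool mm [15.8  1.   0.9] F [-1.08 -0.   -0.12] t 4.8667 gap 0.000861856389893032
```

View pics/both2.png

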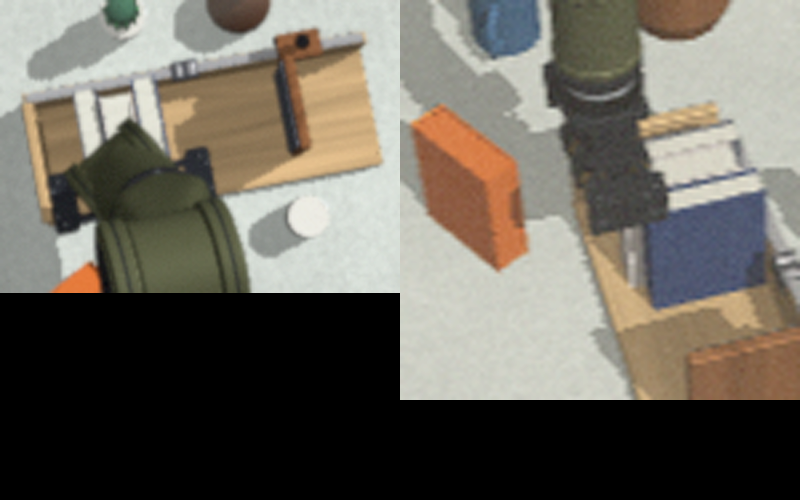

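The crops show the white book sliding upright between its neighbours, with the gripper's body over the book tops. The push is only 1–2 N. I'll keep going at 2 mm per row until the force rises.

Emit:
move_arm --targets "-2 0 0 0; -2 0 0 0; -2 0 0 0; -2 0 0 0; -2 0 0 0"

```text
t: 5.38
position: [0.4658, 0.043, 0.0874]
orientation: [0.306, -3.126, 0.0]
force: [-1.8, 0.4, 1.2]
finger_gap: 0.0005
grasp_force: 1.0
```

Emit:
move_arm --targets "-1 0 0 0; -1 0 0 0; -1 0 0 0; -1 0 0 0"

```text
t: 5.72
position: [0.4696, 0.0438, 0.0874]
orientation: [0.306, -3.126, -0.0]
force: [-1.9, -0.7, 1.0]
finger_gap: 0.0003
grasp_force: 1.0
```

Emit:
move_arm --targets "-1 0 0 0; -1 0 0 0; 0 0 0 0"

```text
t: 5.97
position: [0.4715, 0.0441, 0.0874]
orientation: [0.306, -3.126, 0.0]
force: [-2.5, -0.0, 1.9]
finger_gap: 0.0002
grasp_force: 1.2
```

Emit:
move_arm --targets "-1 0 0 0; -1 0 0 0; 0 0 0 0"

```text
t: 6.22
position: [0.4713, 0.044, 0.0872]
orientation: [0.306, -3.123, 0.002]
force: [-6.2, -0.9, 3.7]
finger_gap: 0.0003
grasp_force: 3.1
```

Emit:
move_arm --targets "-1 0 0 0; -1 0 0 0; 0 0 0 0"

```text
t: 6.47
position: [0.4712, 0.0438, 0.0871]
orientation: [0.306, -3.119, 0.003]
force: [-10.8, -0.8, 6.5]
finger_gap: 0.0007
grasp_force: 4.9
```

Emit:
move_arm --targets "-1 0 0 0; 0 0 0 0"

```text
t: 6.63
position: [0.4711, 0.0437, 0.087]
orientation: [0.306, -3.117, 0.004]
force: [-11.5, -1.4, 7.7]
finger_gap: 0.0005
grasp_force: 5.8
```

The board is met: the force rose to 11 N with the position stalled. Now I back off straight and rise.

Emit:
move_arm --targets "2 0 0 0; 2 0 0 0; 3 0 0 0; 5 0 0 0; 15 0 0 0; 20 0 0 0; 5 0 -25 0; 0 0 -30 0"

```text
t: 7.3
position: [0.4228, 0.0345, 0.1418]
orientation: [0.308, -3.121, 0.002]
force: [1.6, 0.1, 0.1]
finger_gap: 0.0007
grasp_force: 0.0
```

Emit:
move_arm --targets "0 0 -30 0; 0 0 -30 0; 0 -20 -10 0; 0 -30 0 0; 0 -35 0 0; 0 -35 0 0; 0 -35 0 0; 0 -35 0 0"

```text
t: 7.97
position: [0.4634, -0.1533, 0.2128]
orientation: [-0.306, 3.124, -0.001]
force: [0.5, -0.1, -1.0]
finger_gap: 0.0007
grasp_force: 0.0
```

Run:
```python
from h import *
plan(.5,.0,.1)
from workcell import ctrl
import cv2
o=np.zeros((500,800,3),np.uint8)
for n,(x,y,w,h),k in (("top",(200,160,120,90),0),("side",(200,130,110,110),1)):
    c=ctrl.read_camera(n); np.savez(n+"3.npz",**c); im=c["color"][y:y+h,x:x+w]; s=400/w
    im=np.clip(cv2.resize(im,(400,int(h*s)),interpolation=cv2.INTER_CUBIC)[:,:,::-1]*1.4,0,255)
    o[:im.shape[0],400*k:400*k+400]=im
cv2.imwrite("pics/both3.png",o)
```

```text
tool x [-0.981 -0.194 -0.002] y [-0.194  0.981 -0.001] z [ 2.6e-03 -4.0e-04 -1.0e+00] yaw_x -168.81
d tool mm [-65.4 143.3 112.9] F [ 0.49 -0.12 -1.03] t 7.9667 gap 0.0007086698947446493
```

View pics/both3.png

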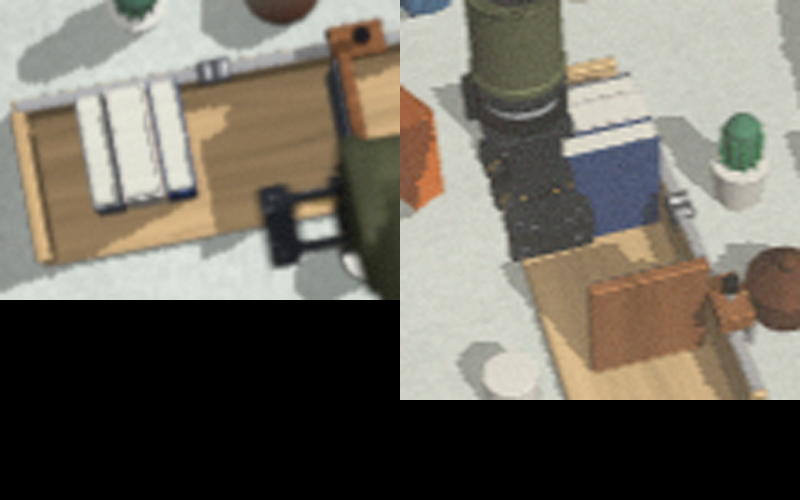

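The book is home: its spine is flush with the neighbours, and nothing else moved. Next I go to the bookend's outer side, with pre-contact at world (0.573, -0.200).

Run:
```python
from h import *
plan(.573,-.2,.091)
```

```text
tool x [-0.983 -0.184 -0.002] y [-0.184  0.983 -0.004] z [ 0.0024 -0.0035 -1.    ] yaw_x -169.42
d tool mm [-99.9 -60.5 121.6] F [-0.16  1.39 -0.6 ] t 8.0667 gap 0.0002642517958815719
```

Emit:
move_arm --targets "-15 -15 0 0; -25 -20 0 0; -30 -20 0 0; -20 -5 0 0; -10 0 0 0; 0 0 0 0; 0 0 0 0"

```text
t: 8.65
position: [0.5723, -0.1898, 0.2122]
orientation: [-0.308, 3.126, 0.001]
force: [-0.3, -0.3, 0.3]
finger_gap: 0.0006
grasp_force: 0.0
```

Run:
```python
from h import *
plan(.573,-.2,.091)
```

```text
tool x [-0.981 -0.195 -0.   ] y [-0.195  0.981  0.   ] z [ 2.e-04  5.e-04 -1.e+00] yaw_x -168.73
d tool mm [  1.3 -10.2 121.2] F [-0.33 -0.3   0.28] t 8.65 gap 0.0005725803560839727
```

Emit:
move_arm --targets "0 -5 0 0; 0 -5 10 0; 0 0 25 0; 0 0 30 0; 0 0 30 0; 0 0 18 0; 0 0 8 0; 0 0 0 0"

```text
t: 9.32
position: [0.572, -0.2009, 0.0893]
orientation: [0.305, -3.123, -0.002]
force: [-0.3, 0.5, 0.1]
finger_gap: 0.0003
grasp_force: 0.0
```

Emit:
move_arm --targets "0 3 0 0; 0 3 0 0; 0 3 0 0; 0 3 0 0; 0 2 0 0; 0 2 0 0; 0 0 0 0"

```text
t: 9.9
position: [0.5711, -0.1842, 0.0917]
orientation: [-0.308, 3.126, 0.0]
force: [0.7, 0.5, -0.2]
finger_gap: 0.0006
grasp_force: 0.0
```

Run:
```python
from h import *
plan(.5643,-.1554,.091)
from workcell import ctrl
import cv2
o=np.zeros((500,800,3),np.uint8)
for n,(x,y,w,h),k in (("top",(240,150,110,90),0),("side",(210,160,110,110),1)):
    im=ctrl.read_camera(n)["color"][y:y+h,x:x+w]; s=400/w
    im=np.clip(cv2.resize(im,(400,int(h*s)),interpolation=cv2.INTER_CUBIC)[:,:,::-1]*1.4,0,255)
    o[:im.shape[0],400*k:400*k+400]=im
cv2.imwrite("pics/both4.png",o)
```

```text
tool x [-0.981 -0.195 -0.   ] y [-0.195  0.981  0.   ] z [ 4.e-04  3.e-04 -1.e+00] yaw_x -168.76
d tool mm [ 1.  29.6  0.7] F [ 0.68  0.46 -0.21] t 9.9 gap 0.000649925746670715
```

View pics/both4.png

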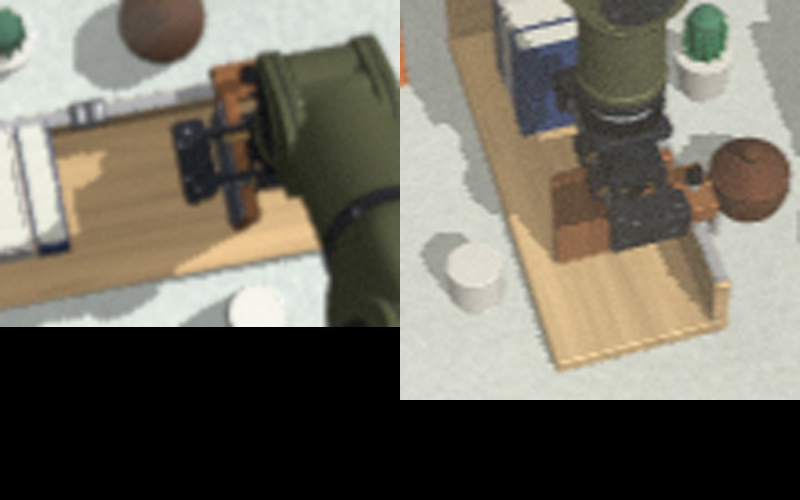

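The crops show the shut fingers on the plate's outer side, with the body above the plate and clear of the knob. Now I push.

Emit:
move_arm --targets "0 3 0 0; 0 3 0 0; 0 3 0 0; 0 3 0 0; 0 3 0 0; 0 3 0 0; 0 3 0 0; 0 3 0 0"

```text
t: 10.67
position: [0.5662, -0.1612, 0.0913]
orientation: [0.306, -3.127, 0.0]
force: [-0.2, -2.1, -1.5]
finger_gap: 0.0002
grasp_force: 0.9
```

Emit:
move_arm --targets "0 4 0 0; 0 4 0 0; 0 4 0 0; 0 4 0 0; 0 4 0 0; 0 4 0 0; 0 4 0 0; 0 4 0 0"

```text
t: 11.33
position: [0.5599, -0.1296, 0.0914]
orientation: [0.306, -3.126, -0.0]
force: [-0.6, -2.2, -1.9]
finger_gap: 0.0003
grasp_force: 0.9
```

Emit:
move_arm --targets "0 4 0 0; 0 4 0 0; 0 4 0 0; 0 4 0 0; 0 4 0 0; 0 4 0 0; 0 4 0 0; 0 4 0 0"

```text
t: 12.0
position: [0.5537, -0.0982, 0.0914]
orientation: [0.306, -3.127, -0.0]
force: [-0.1, -2.3, -0.6]
finger_gap: 0.0006
grasp_force: 0.9
```

Run:
```python
from h import *
plan(.5643,-.1554,.091)
from workcell import ctrl
import cv2
o=np.zeros((500,800,3),np.uint8)
for n,(x,y,w,h),k in (("top",(240,150,110,90),0),("side",(210,160,110,110),1)):
    c=ctrl.read_camera(n); im=c["color"][y:y+h,x:x+w]; s=400/w
    im=np.clip(cv2.resize(im,(400,int(h*s)),interpolation=cv2.INTER_CUBIC)[:,:,::-1]*1.4,0,255)
    o[:im.shape[0],400*k:400*k+400]=im
cv2.imwrite("pics/both5.png",o)
```

```text
tool x [-0.981 -0.194  0.   ] y [-0.194  0.981  0.   ] z [-1.e-04  0.e+00 -1.e+00] yaw_x -168.81
d tool mm [  0.7 -58.2   0.4] F [-0.1  -2.31 -0.6 ] t 12.0 gap 0.0005588362442038436
```

View pics/both5.png

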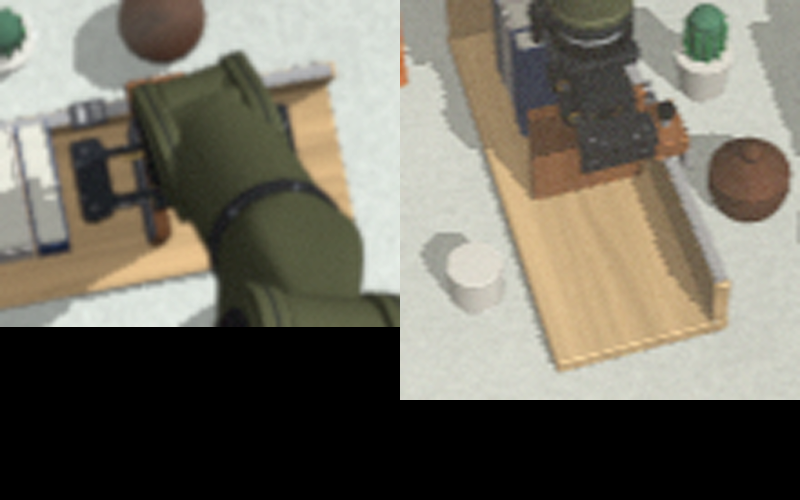

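The crops show the bookend sliding with the finger, at about 2 N and clear of the books. Roughly 63 mm remain to the catch.

Emit:
move_arm --targets "0 4 0 0; 0 4 0 0; 0 4 0 0; 0 4 0 0; 0 4 0 0; 0 4 0 0; 0 4 0 0; 0 4 0 0"

```text
t: 12.77
position: [0.5477, -0.0667, 0.0915]
orientation: [-0.306, 3.126, 0.0]
force: [0.6, -2.0, 0.2]
finger_gap: 0.0009
grasp_force: 0.9
```

Emit:
move_arm --targets "0 2 0 0; 0 2 0 0; 0 2 0 0; 0 2 0 0; 0 1 0 0; 0 1 0 0"

```text
t: 13.27
position: [0.5458, -0.0572, 0.0914]
orientation: [-0.306, 3.126, 0.0]
force: [0.9, -1.7, 0.9]
finger_gap: 0.0005
grasp_force: 0.8
```

Emit:
move_arm --targets "0 1 0 0; 0 1 0 0; 0 1 0 0"

```text
t: 13.52
position: [0.5452, -0.0544, 0.0914]
orientation: [-0.306, 3.126, 0.0]
force: [1.2, -1.9, 0.5]
finger_gap: 0.0007
grasp_force: 0.8
```

Emit:
move_arm --targets "0 1 0 0; 0 1 0 0; 0 1 0 0"

```text
t: 13.77
position: [0.5446, -0.0514, 0.0914]
orientation: [-0.306, 3.126, 0.0]
force: [1.2, -1.9, 2.1]
finger_gap: 0.0008
grasp_force: 0.8
```

Emit:
move_arm --targets "0 1 0 0; 0 1 0 0"

```text
t: 13.93
position: [0.5442, -0.0495, 0.0914]
orientation: [-0.306, 3.126, -0.0]
force: [1.9, -3.0, 0.7]
finger_gap: 0.0003
grasp_force: 1.5
```

Emit:
move_arm --targets "0 1 0 0; 0 1 0 0"

```text
t: 14.1
position: [0.5441, -0.0489, 0.0915]
orientation: [-0.305, 3.126, -0.003]
force: [2.8, -5.5, 0.3]
finger_gap: 0.0003
grasp_force: 3.1
```

Emit:
move_arm --targets "0 1 0 0; 0 1 0 0"

```text
t: 14.27
position: [0.5438, -0.0474, 0.0915]
orientation: [-0.304, 3.126, -0.003]
force: [2.6, -5.1, 1.0]
finger_gap: 0.0004
grasp_force: 2.8
```

Emit:
move_arm --targets "0 1 0 0"

```text
t: 14.35
position: [0.5436, -0.0463, 0.0915]
orientation: [-0.304, 3.126, -0.003]
force: [1.6, -3.7, 0.7]
finger_gap: 0.0004
grasp_force: 2.5
```

Emit:
move_arm --targets "0 1 0 0"

```text
t: 14.43
position: [0.5433, -0.0451, 0.0915]
orientation: [-0.304, 3.126, -0.003]
force: [2.1, -4.0, 0.9]
finger_gap: 0.0005
grasp_force: 2.3
```

Emit:
move_arm --targets "0 1 0 0"

```text
t: 14.52
position: [0.5431, -0.0437, 0.0915]
orientation: [-0.305, 3.126, -0.002]
force: [3.0, -4.5, 0.5]
finger_gap: 0.0004
grasp_force: 2.1
```

Emit:
move_arm --targets "0 1 0 0"

```text
t: 14.6
position: [0.5428, -0.0421, 0.0914]
orientation: [-0.305, 3.126, -0.001]
force: [1.2, -3.5, 0.6]
finger_gap: 0.0007
grasp_force: 1.8
```

Emit:
move_arm --targets "0 1 0 0"

```text
t: 14.68
position: [0.5425, -0.0406, 0.0914]
orientation: [-0.306, 3.126, 0.0]
force: [1.1, -2.5, 1.3]
finger_gap: 0.0004
grasp_force: 1.5
```

Emit:
move_arm --targets "0 1 0 0"

```text
t: 14.77
position: [0.5422, -0.0392, 0.0914]
orientation: [-0.307, 3.126, 0.001]
force: [2.1, -2.8, 2.0]
finger_gap: 0.0006
grasp_force: 1.3
```

Emit:
move_arm --targets "0 1 0 0"

```text
t: 14.85
position: [0.5419, -0.038, 0.0914]
orientation: [-0.307, 3.126, 0.001]
force: [2.2, -1.8, 1.2]
finger_gap: 0.0005
grasp_force: 1.1
```

Emit:
move_arm --targets "0 1 0 0"

```text
t: 14.93
position: [0.5417, -0.037, 0.0914]
orientation: [0.307, -3.126, -0.001]
force: [2.1, -1.4, 0.8]
finger_gap: 0.0005
grasp_force: 0.9
```

Emit:
move_arm --targets "0 1 0 0"

```text
t: 15.02
position: [0.5414, -0.036, 0.0914]
orientation: [0.307, -3.126, -0.001]
force: [1.3, -1.4, 0.4]
finger_gap: 0.0004
grasp_force: 0.8
```

Emit:
move_arm --targets "0 1 0 0"

```text
t: 15.1
position: [0.5411, -0.0352, 0.0913]
orientation: [0.307, -3.126, -0.001]
force: [1.6, -0.5, 0.9]
finger_gap: 0.0005
grasp_force: 0.8
```

Emit:
move_arm --targets "0 1 0 0"

```text
t: 15.18
position: [0.541, -0.0344, 0.0913]
orientation: [0.307, -3.126, -0.001]
force: [0.8, -1.4, 0.0]
finger_gap: 0.0003
grasp_force: 0.8
```

Emit:
move_arm --targets "0 1 0 0"

```text
t: 15.27
position: [0.5408, -0.0336, 0.0913]
orientation: [0.307, -3.126, -0.0]
force: [1.2, -2.5, -0.1]
finger_gap: 0.0007
grasp_force: 1.5
```

The force peaked over bar 1, dipped, and is now rising again 15.7 mm after first contact, so the pin should be at bar 2's foot, in the groove. I'll stop and check.

Emit:
move_arm --targets "0 0 0 0"

```text
t: 15.35
position: [0.5408, -0.0336, 0.0913]
orientation: [0.307, -3.126, -0.0]
force: [0.8, -1.7, 0.2]
finger_gap: 0.0003
grasp_force: 0.6
```

Emit:
move_arm --targets "0 -2 0 0; 0 -3 0 0; 0 -5 0 0; 0 -10 0 0; 0 -15 0 0; 0 -20 0 0; 0 0 -20 0; 0 0 -30 0"

```text
t: 16.02
position: [0.5493, -0.0908, 0.1394]
orientation: [0.3, -3.121, -0.0]
force: [0.3, -0.0, 0.5]
finger_gap: 0.0007
grasp_force: 0.0
```

Emit:
move_arm --targets "0 0 -30 0; 0 0 -30 0; 15 -20 0 0; 25 -30 0 0; 25 -30 0 0; 25 -30 0 0; 25 -20 0 0; 0 0 0 0"

```text
t: 16.68
position: [0.4575, -0.246, 0.2006]
orientation: [0.286, -3.121, 0.005]
force: [0.1, -0.1, -1.0]
finger_gap: 0.0006
grasp_force: 0.0
```

Run:
```python
from h import *
from workcell import ctrl
import cv2
o=np.zeros((600,800,3),np.uint8)
for n,(x,y,w,h),k in (("top",(200,155,100,90),0),("side",(225,130,80,100),1)):
    c=ctrl.read_camera(n); np.savez(n+"6.npz",**c); im=c["color"][y:y+h,x:x+w]; s=400/w
    im=np.clip(cv2.resize(im,(400,int(h*s)),interpolation=cv2.INTER_CUBIC)[:,:,::-1]*1.4,0,255)
    o[:im.shape[0],400*k:400*k+400]=im[:600]
cv2.imwrite("pics/both6.png",o); print(ctrl.get_obs()["position"],ctrl.get_obs()["t"])
```

```text
[ 0.46276046 -0.23981011  0.20127406] 16.7833
```

View pics/both6.png

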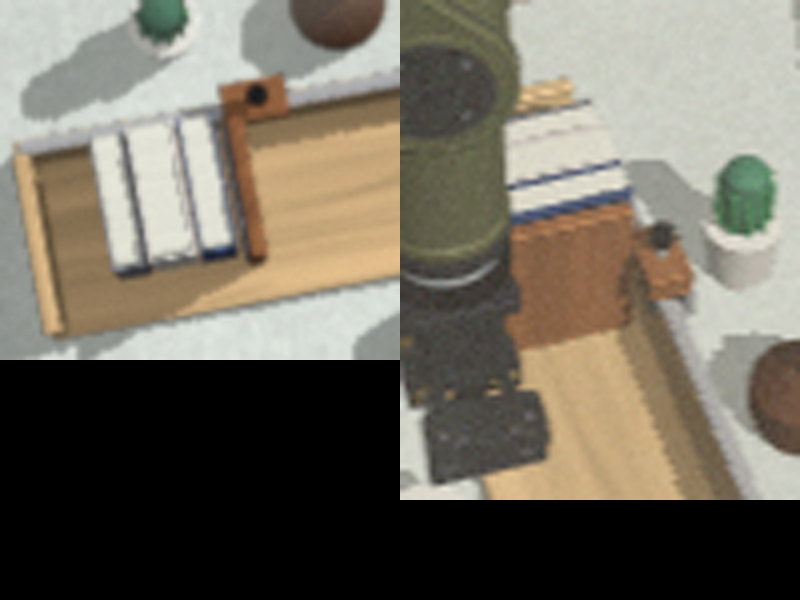

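The top crop shows the bookend next to the blue book with the knob at (257,95), and the books unchanged. The force dip was weak, so I'll measure knob against catch along the rack.

Run:
```python
from h import *
import cv2
p=np.load("rack.npy"); a=.195; R=np.array([[np.cos(a),-np.sin(a)],[np.sin(a),np.cos(a)]])
rk=lambda w:(R.T@(w[:2]-p[:2])*1e3).round(1)
def cen(f,box,thr=None):
    x,y,w,h=box; g=cv2.resize(np.load(f)["color"][y:y+h,x:x+w],None,fx=8,fy=8,interpolation=cv2.INTER_CUBIC).max(2).astype(int)
    m=g<thr; n,l,s,c=cv2.connectedComponentsWithStats(m.astype(np.uint8))
    return [( ((c[i]+.5)/8-.5+[x,y]).round(2),s[i,4]/64) for i in range(1,n) if s[i,4]>40]
for f,z,b,t in (("top.npz",.142,(302,164,15,12),60),("top6.npz",.142,(257,172,16,13),60),("top.npz",.0866,(258,176,13,10),90)):
    for u,ar in cen(f,b,t): print(f,u,ar,rk(ray("top",u,z)))
# pose of plate / blue edges now from both views
for k,n,u,z in (("knob t","top",((257.5)/4+199.5,(95.5)/4+154.5),.142),("catch","top",tc(365,138),.0866),("knob s","side",((663-400+.5)/5+224.5,(233.5)/5+129.5),.142),("catch s","side",sc(466,222),.0866),
 ("knob s old","side",sc(533,322),.142)): print(k,rk(ray(n,u,z)))
g=np.load("top.npz")["color"][176:187,257:272].max(2); print(g)
```

```text
top.npz [307.79 170.24] 24.609375 [  69.1 -130.3]
top6.npz [263.62 178.45] 22.140625 [68.8 14.9]
top.npz [263.76 182.49] 64.65625 [63.2 14.9]
knob t [68.9 14. ]
catch [69.5 14.7]
knob s [74.1 10.1]
catch s [74.2 12.5]
knob s old [  74.4 -133.2]
[[146 147 147 143 144 144 143 139 134 132 129 136 143 143 136]
 [149 147 141 134 133 128 123 112 102 101 100 112 131 137 121]
 [148 138 117 101 100  90  73  71  81  96 113 104 117 125 118]
 [136 111  76  72  94  92  70  63  87 111 135 112 107 115 115]
 [114  93  64  67  99 115  83  63  83 110 134 106 105 111 110]
 [112  97  69  63  96 124  92  62  78 103 120 100  95  98  92]
 [114 108  79  60  91 121  91  62  71  89 101  82  63  63  62]
 [108 101  72  57  77  97  79  57  55  61  57  50  47  52  54]
 [ 90  75  59  48  53  56  50  45  41  48  49  51  60  67  68]
 [ 56  56  50  45  48  51  52  56  63  69  75  78  81  86  87]
 [ 61  63  66  66  71  74  77  81  86  87  88  89  89  90  89]]
```

Run:
```python
import numpy as np
c=np.load("top6.npz")["color"]
for r in (195,200,205,210): print(r,[tuple(int(v) for v in q) for q in c[r,250:268]])
from h import *
p=np.load("rack.npy"); a=.195; R=np.array([[np.cos(a),-np.sin(a)],[np.sin(a),np.cos(a)]])
for u in (250,260): print((R.T@(ray("top",(u,205),.149)[:2]-p[:2])*1e3).round(1))
```

```text
195 [(162, 163, 153), (162, 162, 153), (160, 160, 151), (138, 139, 132), (98, 101, 105), (82, 78, 78), (73, 65, 57), (60, 55, 54), (62, 47, 39), (88, 58, 40), (97, 64, 40), (106, 73, 49), (120, 90, 63), (141, 115, 84), (149, 125, 92), (149, 126, 91), (151, 127, 93), (150, 126, 93)]
200 [(162, 162, 153), (161, 162, 153), (163, 162, 153), (163, 162, 154), (157, 157, 149), (118, 120, 121), (93, 87, 84), (75, 68, 58), (62, 58, 59), (69, 53, 44), (92, 62, 42), (100, 67, 45), (102, 67, 44), (116, 89, 62), (137, 113, 82), (144, 120, 88), (144, 121, 90), (144, 120, 89)]
205 [(161, 161, 151), (161, 161, 153), (163, 164, 154), (163, 163, 154), (160, 160, 151), (128, 129, 123), (89, 92, 99), (89, 82, 78), (74, 67, 56), (61, 57, 56), (69, 52, 46), (89, 60, 41), (94, 62, 40), (95, 64, 43), (111, 85, 59), (138, 114, 84), (147, 124, 92), (146, 122, 90)]
210 [(151, 151, 145), (159, 159, 150), (161, 161, 152), (161, 160, 152), (161, 161, 152), (157, 157, 148), (126, 126, 120), (90, 92, 100), (87, 80, 76), (74, 66, 57), (72, 71, 72), (73, 58, 53), (88, 60, 41), (101, 67, 45), (105, 72, 47), (114, 87, 62), (136, 113, 83), (144, 121, 88)]
[-8.3 73.5]
[-14.1  42.2]
```

The gap between felt and blue book measures about 6.5–8 mm, and the knob lies over the catch. That matches the pin being seated: on bar 1 the gap would be about 16 mm, past bar 2 it would be 0. The arm is clear, so I hand in.

```bash
python3 -c "
from workcell import ctrl
print(ctrl.finish_job())"
```

```text
the job is handed in; nothing more can be done
None
```

I pushed the white book home against the back board, then slid the bookend until its pin appeared to drop into the catch. I judged that from the push force, the knob's position over the catch and a felt-to-book gap of about 7 mm, as the pin tip itself can't be seen. The arm is clear and the job was handed in at about 17 s; I saw nothing else move, but the hand-in returned no verdict.

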